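Find the hidden catch of the child-safe medicine box

TASK

Open the child-safe medicine box by touch: of the four identical discs set in its top panel only one is the catch, so feel across them gently with a fingertip, without forcing a disc that does not give, and press the one that does until the drawer springs out. Leave the drawer standing open, take the hand away, and do not pick up or disturb the things around.

Things in the scene. Friction and masses are not known exactly. Their poses are not given: they have to be found in the camera images.
- medicine_box: plain light wooden box fixed to the counter, 130 mm deep (x), 272 wide (y), 85 high. Origin: centre of its underside; x runs from the drawer front to the back, y along the four wells (62 mm apart) in its flat, rigid top panel, z up. Each well holds the same metal disc: three are rigid blanks, one, in any well, is the catch and gives. Keep pushes under 45 N. The drawer front is the whole -x face, no handle.
- well_1 (a point): centre of the first (+y end, +93 mm) of the four round wells, at the level of the panel's upper face, 85 mm above the counter (axes as the box). The well is 52 mm across; a 51 mm metal disc lies in it, its face 2 mm below the panel.
- well_2 (a point): centre of the second (+31 mm) of the four round wells, at the level of the panel's upper face, 85 mm above the counter (axes as the box). The well is 52 mm across; a 51 mm metal disc lies in it, its face 2 mm below the panel.
- well_3 (a point): centre of the third (-31 mm) of the four round wells, at the level of the panel's upper face, 85 mm above the counter (axes as the box). The well is 52 mm across; a 51 mm metal disc lies in it, its face 2 mm below the panel.
- well_4 (a point): centre of the fourth (-y end, -93 mm) of the four round wells, at the level of the panel's upper face, 85 mm above the counter (axes as the box). The well is 52 mm across; a 51 mm metal disc lies in it, its face 2 mm below the panel.
- catch (a joint): how far the catch disc is pressed down, m: 0 out (face 2 mm below the panel), 0.005 fully in. Spring: 1.5 N starts it, 4.5 N holds it fully in; it lets the drawer go at about 3 mm and comes back up when let go.
- drawer (a joint): how far the drawer is out (towards the box's -x), m: 0 shut, 0.07 fully out. Held shut by the catch; once the catch is pressed a spring drives it out in about a second, and it stays out.
- white_bottle_mid (a point): white tablet bottle, 54 mm across, 101 mm high, standing beside the +y end of the box; point half-way up its axis. To be left alone.
- spice_jar_mid (a point): glass spice jar with a dark cap, 41 mm across, 105 mm high, standing beside the -y end of the box; point half-way up its axis. To be left alone.
- carton_mid (a point): tablet carton 42 x 70 x 45 mm, lying behind the box; point at its centre. To be left alone.
- glasses_mid (a point): spectacles 141 x 142 x 42 mm, to the front left; point on the counter under their middle. To be left alone.
- spoon_mid (a point): teaspoon 137 x 28 x 13 mm, to the front right; point on the counter under its middle. To be left alone.

How it is judged (in metres and radians):
At the end, for the whole second after the job is handed in: The drawer stands at rest at least 60 mm out, the catch disc is back up within 1.5 mm, and every bystander is within 30 mm of where it was (value of joint drawer above 0.06 m and velocity of joint drawer below 0.01 m/s and value of joint catch below 0.0015 m and distance of each of white_bottle_mid, spice_jar_mid, carton_mid, glasses_mid, spoon_mid from where it was at the start of the episode below 0.03 m); the robot touches nothing.
It fails at once if the arm or fingers push on anything with more than 45 N (contact force between any of the arm, the fingers and anything else above 45 N).
It fails at once if a bystander is lifted clear of the counter (15 mm) (height (world z) of white_bottle_mid above 0.065 m or height (world z) of spice_jar_mid above 0.067 m or height (world z) of carton_mid above 0.037 m or height (world z) of any of glasses_mid, spoon_mid above 0.015 m).
It fails at once if a bystander is shifted more than 30 mm (distance of any of white_bottle_mid, spice_jar_mid, carton_mid, glasses_mid, spoon_mid from where it was at the start of the episode above 0.03 m).
It fails at once if the bottle or the jar is tipped by more than about 30 degrees (angle between any of white_bottle_mid, spice_jar_mid's own z axis and vertical above 0.5 rad).
It also fails if it takes over 45 s, if anything falls off the work surface, if the arm or the gripper's body presses on something with over 40 N, if the wrist force passes 120 N, or if a joint passes its speed limit or range.

ROBOT

A 6-joint arm with a two-finger parallel gripper is mounted at the origin on a cart in front of the work surface, level with it; the furniture and walls round the work are solid. World frame = base frame: x ahead of the robot, y to its left, z up, the work surface at z = 0. Lengths are in m, angles in degrees, forces in N, time in s.
With the tool pointing down it reaches from about 0.25 to 0.725 m from the base axis. Payload 9.7 kg.
Tool frame: the origin (TCP) lies midway between the tips of the shut fingers; the grasp point (between the pads) lies 19 mm behind it; z points along the fingers, y is the line along which they close (so a half turn about z gives the same grasp; the last joint's range is limited). The gripper opens to 85 mm and grips with 20 to 120 N. Pads are 22 mm wide; open, the fingers measure 114 mm over their backs; the gripper's body (76 mm by 85 mm) begins 54 mm behind the grasp point. The pads swing forward as they close: fully open they stand 13 mm farther back than shut.
Start: joints at [-70.932, 4.979, 10.078, 95.1, 0, 90], TCP at [0.18, -0.52, 0.231] pointing down, gripper open.
Joint ranges: [-179.16, 179.16], [-48.56, 103.87], [-65.8, 70.77], [-126.05, 130.52], [-82.76, 87.17], [-180, 180]. Speed limits (degrees/s): [127.2, 127.2, 147.25, 180, 180, 180].

INTERFACE

Orientations are given as [roll, pitch, yaw] about the fixed x, y, z axes, in that order (R = Rz(yaw) Ry(pitch) Rx(roll)).
In Python, from station import robot gives the robot as it stands. The module is installed in compiled form; this text tells all that it offers.
- The arm moves only by the tool drive_tool, never from a script. Its argument "steps" is a list of rows, each a list of 2 entries, a list of its own where there are three numbers: the shift along the tool's x, y, z in m, then the turn, a rotation vector about the tool's x, y, z in degrees. A call has exactly 5 rows; each row shifts and turns the commanded pose from where the row before left it, along the tool's axes as they then stand; what a row does not reach is not made up. A row lasts 1/8 s, in which the tool goes at most 62.5 mm and 10.7 degrees, less where a joint would pass 70% of its speed; a pose out of reach is approached as far as the arm can. A call is refused whole if a number of a shift passes 0.0625 or a number of a turn 10.7, either way. A call with a gripper value outside its range is refused whole. "gripper" is the finger opening in m, from 0 to 0.0854, set as the call begins (left out, the last holds). The fingers move at their own pace and stop on an object; "squeeze" is the grip in N (left out, the last holds). Time passes only in rows, so rows that do not move let the fingers close, or fill a call up. It gives the time, the measured TCP pose, the force, the opening and the grip force at its end, in the units of the state.
- robot.observe(): the state, without advancing time (a new reading comes with each control period).
- robot.grab_frame(name): name is "side" or "top"; returns the picture (480x640x3 uint8, red, green, blue); there is no depth.
- robot.camera_model(name): a dict with "fx", "fy", "cx", "cy" (pixels), "k1" (the pictures are not rectified: a ray, as slopes to the right and down, at radius r is drawn at 1 + k1 r^2 times it, then the intrinsics apply), "camera_from_world" (4x4, takes a point from world to camera coordinates). Camera axes: x right, y up, looking along -z (the intrinsics and any distortion apply to the point x, -y, -z); pixel columns grow to the right and rows downward; lengths in m; the calibration is good to about 2 mm. A picture is of the moment at which its call begins. camera_model takes no time and is no camera call.
- robot.close_job(): hands the job in; it is judged then, once.
Trained networks look in the newest picture that a camera, given by its name, has taken for a name from the list of things; names that differ only in an ending like _2 or _b are one class to them, and where a whole thing is asked for, a point or a joint stands for the part that bears it (a point fixed in the world has none). Each returns a list of dicts, best first, with "score" (0 to 1); they miss things now and then, are a little off and sometimes report something else, mostly with a low value. They report only what shows in the picture. A call takes as long as a camera call.
- robot.outline_of(name, camera): "region" (480x640 bool, what is visible of it) and "bbox" ([left, top, width, height] in pixels, round what is visible of it).
- robot.pinpoint(name, camera): "uv" ([column, row] in pixels: a listed point, or the origin of a listed thing).
The state is a dict: "clock": time; "joints": joint angles; "qvel": joint speeds; "tau": joint torques, N m; "tcp_pos": TCP position; "tcp_rot": TCP orientation; "wrist_force": force on the tool from outside, world axes, zero at the start; "wrist_torque": the same for the moment, N m; "gripper_width": opening from 0.0 (shut) to 1.0 (fully open); "grip_force": force on a finger pad.
Only numpy, scipy, OpenCV 4.12 (cv2) and the standard library are available. Lean on these libraries where they do the work, as an engineer would, in place of code of your own. Each camera call takes 0.05 s, during which the arm holds its last target. There are 200 camera calls.

## Working session

There is one attempt and no reset: what is moved stays moved. The work goes in short steps, Python scripts to look and compute and a tool call to move; the robot and the scene stay as the last step left them, time stands still between calls to the robot, and variables do not carry over. Pictures are saved under pics/ and viewed, at most 10 in all, crops included, and the job is handed in when it is done.

Besides the shell and the picture viewer there is one more tool, called after "Call:" in YAML: its name, and indented under it one key for each argument. drive_tool: Moves the arm, as the interface text tells. Its arguments: {"type":"object","properties":{"steps":{"type":"array"},"gripper":{"type":"number"},"squeeze":{"type":"number"}},"required":["steps"]}

```bash
mkdir -p pics
cat > h.py <<'E'
import numpy as np, cv2
from station import robot
def ray(cam,uv):
    m=robot.camera_model(cam); K=np.array([[m['fx'],0,m['cx']],[0,m['fy'],m['cy']],[0,0,1.]])
    p=cv2.undistortPoints(np.array([[uv]],float),K,np.array([m['k1'],0,0,0.]))[0,0]
    T=np.array(m['camera_from_world']); R=T[:3,:3]
    return -R.T@T[:3,3], R.T@np.array([p[0],-p[1],-1.])
def at_z(cam,uv,z):
    o,d=ray(cam,uv); return o+d*(z-o[2])/d[2]
E
python3 - <<'E'
from h import *
for c in('top','side'):
    cv2.imwrite(f'pics/{c}0.png',robot.grab_frame(c)[:,:,::-1])
    print(c,ray(c,(320,240)))
    for n,z in [('well_1',.085),('well_2',.085),('well_3',.085),('well_4',.085),('medicine_box',0),('white_bottle_mid',.05),('spice_jar_mid',.052),('carton_mid',.022),('glasses_mid',0),('spoon_mid',0)]:
        for r in robot.pinpoint(n,c)[:4]: print(n,round(r['score'],2),np.round(r['uv'],1),at_z(c,r['uv'],z).round(4))
s=robot.observe();print({k:s[k] for k in('clock','tcp_pos','tcp_rot','wrist_force','gripper_width')})
E
```

```text
top (array([0.30472284, 0.0032174 , 1.53455807]), array([ 0.1542806 ,  0.00928551, -0.98815406]))
well_1 0.79 [342.4 247.7] [ 0.5108 -0.0411  0.085 ]
well_1 0.74 [316.  242.8] [0.5237 0.0272 0.085 ]
well_1 0.71 [297.6 234.5] [0.5455 0.075  0.085 ]
well_1 0.66 [363.1 259.3] [ 0.4806 -0.0943  0.085 ]
well_2 0.79 [342.4 247.7] [ 0.5108 -0.0411  0.085 ]
well_2 0.74 [316.  242.8] [0.5237 0.0272 0.085 ]
well_2 0.71 [297.6 234.5] [0.5455 0.075  0.085 ]
well_2 0.66 [363.1 259.3] [ 0.4806 -0.0943  0.085 ]
well_3 0.79 [342.4 247.7] [ 0.5108 -0.0411  0.085 ]
well_3 0.74 [316.  242.8] [0.5237 0.0272 0.085 ]
well_3 0.71 [297.6 234.5] [0.5455 0.075  0.085 ]
well_3 0.66 [363.1 259.3] [ 0.4806 -0.0943  0.085 ]
well_4 0.79 [342.4 247.7] [ 0.5108 -0.0411  0.085 ]
well_4 0.74 [316.  242.8] [0.5237 0.0272 0.085 ]
well_4 0.71 [297.6 234.5] [0.5455 0.075  0.085 ]
well_4 0.66 [363.1 259.3] [ 0.4806 -0.0943  0.085 ]
medicine_box 0.84 [329.8 250. ] [ 0.5166 -0.0092  0.    ]
white_bottle_mid 0.61 [261.6 222.2] [0.5847 0.1728 0.05  ]
spice_jar_mid 0.75 [408.1 268.2] [ 0.4609 -0.2146  0.052 ]
carton_mid 0.65 [3
[... 894 characters left out ...]
0.085 ]
well_4 0.63 [313.7 260.6] [ 0.4832 -0.0952  0.085 ]
well_4 0.62 [319.1 219.1] [0.5472 0.0848 0.085 ]
medicine_box 0.7 [317.9 269.5] [ 0.5133 -0.031   0.    ]
white_bottle_mid 0.5 [323.4 212. ] [0.5843 0.1688 0.05  ]
white_bottle_mid 0.47 [322.6 303.7] [ 0.4723 -0.2203  0.05  ]
spice_jar_mid 0.57 [320.7 301. ] [ 0.4698 -0.212   0.052 ]
carton_mid 0.79 [361.5 258.6] [ 0.6344 -0.0406  0.022 ]
spoon_mid 0.57 [315.7 383.9] [ 0.4036 -0.4128  0.    ]
{'clock': 1.1, 'tcp_pos': array([ 0.17966353, -0.51982521,  0.23126555]), 'tcp_rot': array([-1.79999391e+02,  1.75543186e-04,  1.90664650e+01]), 'wrist_force': array([-0.31826116, -0.13253125,  0.61352248]), 'gripper_width': 1.0035263167311912}
```

Run:
```python
import cv2
a=cv2.imread('pics/top0.png')[150:350,220:500]; cv2.imwrite('pics/topc.png',cv2.resize(a,None,fx=2.8,fy=2.8,interpolation=2))
```

```text
(no output)
```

View pics/topc.png

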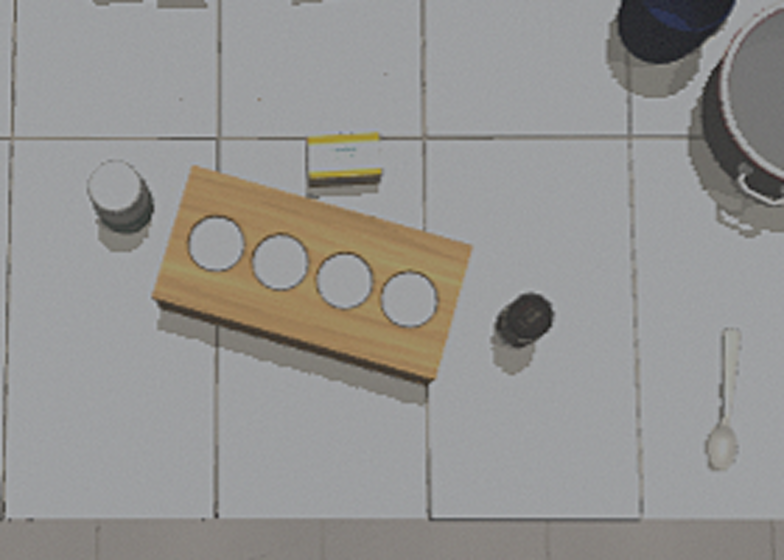

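View pics/side0.png

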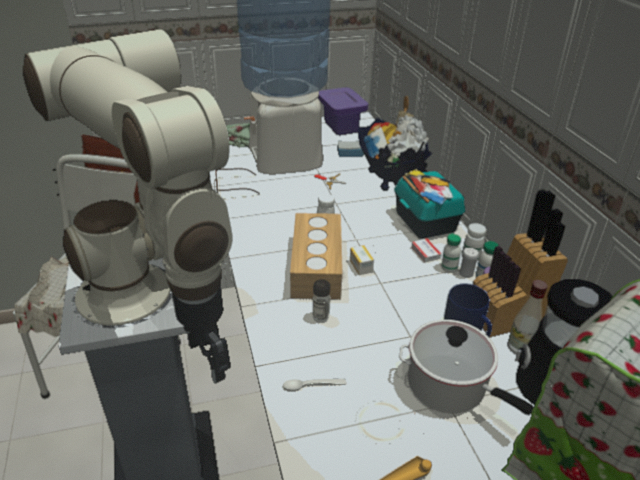

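The crop shows the box turned about −20°. The disc centres in full-frame top pixels are about (297,237), (320,244), (343,250) and (366,257). The side view shows the arm to the front right of the box and the path above it clear.

Run:
```python
from h import *
im=cv2.imread('pics/top0.png'); g=im[150:350,220:500]
hsv=cv2.cvtColor(g,cv2.COLOR_BGR2HSV)
# box panel = saturated wood; discs = grey holes in it
m=((hsv[...,1]>70)&(hsv[...,2]>90)).astype(np.uint8)
cs,h=cv2.findContours(m,cv2.RETR_CCOMP,cv2.CHAIN_APPROX_NONE)
P=[]
for c,k in zip(cs,h[0]):
    if k[3]>=0 and cv2.contourArea(c)>80:
        M=cv2.moments(c); uv=(M['m10']/M['m00']+220,M['m01']/M['m00']+150)
        P.append(at_z('top',uv,.084)[:2]); print(np.round(uv,1),cv2.contourArea(c),P[-1].round(4))
P=np.array(sorted(P,key=lambda p:-p[1])); print(np.linalg.norm(np.diff(P,axis=0),axis=1))
# panel corners
r=cv2.minAreaRect(max(cs,key=cv2.contourArea))
b=[at_z('top',q+[220,150],.085)[:2] for q in cv2.boxPoints(r)]; print(np.round(b,4),np.mean(b,0))
d=P[0]-P[-1]; print('yaw',np.degrees(np.arctan2(-d[0],d[1])),P.mean(0))
```

```text
[365.8 256.6] 352.0 [ 0.4878 -0.1014]
[342.7 250. ] 347.5 [ 0.5049 -0.0418]
[319.7 243.3] 350.5 [0.5226 0.0177]
[296.9 236.5] 347.0 [0.5404 0.0769]
[0.06183672 0.06203719 0.06201965]
[[ 0.49    0.1361]
 [ 0.6165  0.1005]
 [ 0.5375 -0.1614]
 [ 0.4129 -0.1229]] [ 0.51421674 -0.01193274]
yaw -16.456129484114335 [ 0.51392538 -0.01212417]
```

Call:
drive_tool:
  steps:
    - [[0.043, -0.0295, 0.004], [0, 0, 0]]
    - [[0.043, -0.0295, 0.004], [0, 0, 0]]
    - [[0.043, -0.0295, 0.004], [0, 0, 0]]
    - [[0.043, -0.0295, 0.004], [0, 0, 0]]
    - [[0.043, -0.0295, 0.004], [0, 0, 0]]
  gripper: 0
  squeeze: 20

```text
clock: 1.72
tcp_pos: [0.3355, -0.3088, 0.2113]
tcp_rot: [180.0, -0.0, 19.1]
wrist_force: [0.9, -1.2, 0.3]
gripper_width: -0.003
grip_force: 0.0
```

Call:
drive_tool:
  steps:
    - [[0.043, -0.0295, 0.004], [0, 0, 0]]
    - [[0.043, -0.0295, 0.004], [0, 0, 0]]
    - [[0.043, -0.0295, 0.004], [0, 0, 0]]
    - [[0.043, -0.0295, 0.004], [0, 0, 0]]
    - [[0.043, -0.0295, 0.004], [0, 0, 0]]

```text
clock: 2.35
tcp_pos: [0.4906, -0.0989, 0.1913]
tcp_rot: [180.0, -0.0, 19.1]
wrist_force: [0.4, 0.1, 0.4]
gripper_width: 0.003
grip_force: 0.0
```

Call:
drive_tool:
  steps:
    - [[0, 0, 0], [0, 0, 0]]
    - [[0, 0, 0], [0, 0, 0]]
    - [[0, 0, 0], [0, 0, 0]]
    - [[0, 0, 0], [0, 0, 0]]
    - [[0, 0, 0], [0, 0, 0]]

```text
clock: 2.98
tcp_pos: [0.4895, -0.1011, 0.1915]
tcp_rot: [180.0, -0.0, 19.0]
wrist_force: [-0.2, -0.3, 0.3]
gripper_width: -0.003
grip_force: 0.0
```

Call:
drive_tool:
  steps:
    - [[0, 0, 0.03], [0, 0, 0]]
    - [[0, 0, 0.03], [0, 0, 0]]
    - [[0, 0, 0.025], [0, 0, 0]]
    - [[0, 0, 0.015], [0, 0, 0]]
    - [[0, 0, 0], [0, 0, 0]]

```text
clock: 3.6
tcp_pos: [0.4892, -0.1006, 0.0906]
tcp_rot: [-180.0, 0.1, 19.1]
wrist_force: [1.2, 0.2, 1.0]
gripper_width: 0.001
grip_force: 0.0
```

Call:
drive_tool:
  steps:
    - [[0, 0, 0.0015], [0, 0, 0]]
    - [[0, 0, 0.0015], [0, 0, 0]]
    - [[0, 0, 0.001], [0, 0, 0]]
    - [[0, 0, 0.001], [0, 0, 0]]
    - [[0, 0, 0], [0, 0, 0]]

```text
clock: 4.22
tcp_pos: [0.4897, -0.1005, 0.0863]
tcp_rot: [-180.0, 0.0, 19.1]
wrist_force: [0.5, -0.9, -0.4]
gripper_width: 0.0
grip_force: 0.0
```

Call:
drive_tool:
  steps:
    - [[0, 0, 0.001], [0, 0, 0]]
    - [[0, 0, 0.001], [0, 0, 0]]
    - [[0, 0, 0.0005], [0, 0, 0]]
    - [[0, 0, 0.0005], [0, 0, 0]]
    - [[0, 0, 0], [0, 0, 0]]

```text
clock: 4.85
tcp_pos: [0.4897, -0.1005, 0.0833]
tcp_rot: [-180.0, 0.0, 19.1]
wrist_force: [-0.7, 0.3, 0.1]
gripper_width: 0.0
grip_force: 0.0
```

Call:
drive_tool:
  steps:
    - [[0, 0, 0.0005], [0, 0, 0]]
    - [[0, 0, 0], [0, 0, 0]]
    - [[0, 0, 0.0], [0, 0, 0]]
    - [[0, 0, 0.0], [0, 0, 0]]
    - [[0, 0, 0], [0, 0, 0]]

```text
clock: 5.48
tcp_pos: [0.4898, -0.1005, 0.0831]
tcp_rot: [180.0, -0.0, 19.1]
wrist_force: [-2.0, 0.8, 5.3]
gripper_width: 0.005
grip_force: 2.7
```

Call:
drive_tool:
  steps:
    - [[0, 0, 0.0005], [0, 0, 0]]
    - [[0, 0, 0], [0, 0, 0]]
    - [[0, 0, 0.0], [0, 0, 0]]
    - [[0, 0, 0.0], [0, 0, 0]]
    - [[0, 0, 0], [0, 0, 0]]

```text
clock: 6.1
tcp_pos: [0.4898, -0.1005, 0.083]
tcp_rot: [180.0, -0.0, 19.1]
wrist_force: [-4.2, 0.4, 10.3]
gripper_width: 0.004
grip_force: 4.6
```

Well_4 is rigid: 10 N with no travel. Next is well_3.

Call:
drive_tool:
  steps:
    - [[0, 0, -0.012], [0, 0, 0]]
    - [[0.0165, -0.025, 0], [0, 0, 0]]
    - [[0.017, -0.0255, 0], [0, 0, 0]]
    - [[0, 0, 0.005], [0, 0, 0]]
    - [[0, 0, 0.004], [0, 0, 0]]

```text
clock: 6.72
tcp_pos: [0.5048, -0.0421, 0.085]
tcp_rot: [180.0, 0.0, 19.1]
wrist_force: [-0.6, -1.1, -0.3]
gripper_width: -0.001
grip_force: 0.0
```

Call:
drive_tool:
  steps:
    - [[0, 0, 0.001], [0, 0, 0]]
    - [[0, 0, 0.0005], [0, 0, 0]]
    - [[0, 0, 0.0005], [0, 0, 0]]
    - [[0, 0, 0.0005], [0, 0, 0]]
    - [[0, 0, 0], [0, 0, 0]]

```text
clock: 7.35
tcp_pos: [0.5049, -0.0421, 0.0831]
tcp_rot: [180.0, -0.0, 19.1]
wrist_force: [-1.8, -1.2, 2.7]
gripper_width: -0.002
grip_force: 1.4
```

Call:
drive_tool:
  steps:
    - [[0, 0, 0.0005], [0, 0, 0]]
    - [[0, 0, 0.0], [0, 0, 0]]
    - [[0, 0, 0.0003], [0, 0, 0]]
    - [[0, 0, 0.0], [0, 0, 0]]
    - [[0, 0, 0], [0, 0, 0]]

```text
clock: 7.98
tcp_pos: [0.5049, -0.0421, 0.083]
tcp_rot: [180.0, -0.0, 19.1]
wrist_force: [-3.6, -1.4, 9.4]
gripper_width: -0.001
grip_force: 4.8
```

Well_3 is rigid too. On to well_2.

Call:
drive_tool:
  steps:
    - [[0, 0, -0.012], [0, 0, 0]]
    - [[0.018, -0.025, 0], [0, 0, 0]]
    - [[0.0183, -0.0257, 0], [0, 0, 0]]
    - [[0, 0, 0.005], [0, 0, 0]]
    - [[0, 0, 0.004], [0, 0, 0]]

```text
clock: 8.6
tcp_pos: [0.5225, 0.0178, 0.0848]
tcp_rot: [180.0, 0.0, 19.1]
wrist_force: [0.4, -0.3, 1.4]
gripper_width: -0.004
grip_force: 0.0
```

Call:
drive_tool:
  steps:
    - [[0, 0, 0.001], [0, 0, 0]]
    - [[0, 0, 0.0005], [0, 0, 0]]
    - [[0, 0, 0.0005], [0, 0, 0]]
    - [[0, 0, 0.0005], [0, 0, 0]]
    - [[0, 0, 0.0005], [0, 0, 0]]

```text
clock: 9.22
tcp_pos: [0.5227, 0.0176, 0.083]
tcp_rot: [180.0, -0.0, 19.1]
wrist_force: [-4.7, -2.1, 12.0]
gripper_width: 0.001
grip_force: 5.6
```

Call:
drive_tool:
  steps:
    - [[0, 0, 0.0003], [0, 0, 0]]
    - [[0, 0, 0.0], [0, 0, 0]]
    - [[0, 0, 0], [0, 0, 0]]
    - [[0, 0, 0.0], [0, 0, 0]]
    - [[0, 0, 0], [0, 0, 0]]

```text
clock: 9.85
tcp_pos: [0.5227, 0.0176, 0.0831]
tcp_rot: [180.0, -0.1, 19.1]
wrist_force: [-4.4, -3.1, 9.3]
gripper_width: 0.002
grip_force: 5.3
```

Well_2 is rigid, which leaves well_1. I'll still feel it gently.

Call:
drive_tool:
  steps:
    - [[0, 0, -0.012], [0, 0, 0]]
    - [[0.018, -0.025, 0], [0, 0, 0]]
    - [[0.018, -0.025, 0], [0, 0, 0]]
    - [[0, 0, 0.005], [0, 0, 0]]
    - [[0, 0, 0.004], [0, 0, 0]]

```text
clock: 10.48
tcp_pos: [0.5402, 0.0767, 0.0845]
tcp_rot: [180.0, 0.0, 19.1]
wrist_force: [0.9, -0.3, 0.9]
gripper_width: -0.003
grip_force: 0.0
```

Call:
drive_tool:
  steps:
    - [[0, 0, 0.001], [0, 0, 0]]
    - [[0, 0, 0.0005], [0, 0, 0]]
    - [[0, 0, 0.0005], [0, 0, 0]]
    - [[0, 0, 0.0005], [0, 0, 0]]
    - [[0, 0, 0.0005], [0, 0, 0]]

```text
clock: 11.1
tcp_pos: [0.5404, 0.0767, 0.082]
tcp_rot: [180.0, -0.0, 19.1]
wrist_force: [-1.6, -2.8, 4.2]
gripper_width: -0.004
grip_force: 1.9
```

It gives, so I'll press on.

Call:
drive_tool:
  steps:
    - [[0, 0, 0.0007], [0, 0, 0]]
    - [[0, 0, 0.0007], [0, 0, 0]]
    - [[0, 0, 0.0007], [0, 0, 0]]
    - [[0, 0, 0.0007], [0, 0, 0]]
    - [[0, 0, 0.0005], [0, 0, 0]]

```text
clock: 11.72
tcp_pos: [0.5405, 0.077, 0.0784]
tcp_rot: [180.0, -0.0, 19.1]
wrist_force: [-0.1, -2.9, 4.3]
gripper_width: 0.001
grip_force: 2.0
```

Call:
drive_tool:
  steps:
    - [[0, 0, 0.0003], [0, 0, 0]]
    - [[0, 0, 0], [0, 0, 0]]
    - [[0, 0, 0], [0, 0, 0]]
    - [[0, 0, 0], [0, 0, 0]]
    - [[0, 0, 0], [0, 0, 0]]

```text
clock: 12.35
tcp_pos: [0.5404, 0.077, 0.0781]
tcp_rot: [-180.0, -0.0, 19.1]
wrist_force: [0.4, -2.2, 4.2]
gripper_width: -0.001
grip_force: 2.0
```

Pressed almost fully in. I'll hold a little for the drawer, then retract straight up and check.

Call:
drive_tool:
  steps:
    - [[0, 0, 0], [0, 0, 0]]
    - [[0, 0, 0], [0, 0, 0]]
    - [[0, 0, 0], [0, 0, 0]]
    - [[0, 0, 0], [0, 0, 0]]
    - [[0, 0, -0.005], [0, 0, 0]]

```text
clock: 12.98
tcp_pos: [0.5401, 0.077, 0.0828]
tcp_rot: [-180.0, 0.0, 19.1]
wrist_force: [0.8, -0.5, 1.2]
gripper_width: -0.001
grip_force: 0.6
```

Call:
drive_tool:
  steps:
    - [[0, 0, -0.015], [0, 0, 0]]
    - [[0, 0, -0.03], [0, 0, 0]]
    - [[0, 0, -0.04], [0, 0, 0]]
    - [[0, 0, -0.03], [0, 0, 0]]
    - [[0, 0, -0.01], [0, 0, 0]]

```text
clock: 13.6
tcp_pos: [0.5407, 0.0772, 0.2104]
tcp_rot: [180.0, -0.1, 19.1]
wrist_force: [0.2, -0.6, -0.2]
gripper_width: 0.002
grip_force: 0.0
```

Run:
```python
from h import *
a=robot.grab_frame('top')[150:350,220:500,::-1]; b=robot.grab_frame('side')[180:340,230:430,::-1]
s=(400,300); cv2.imwrite('pics/end.png',np.hstack([cv2.resize(a,s),cv2.resize(b,s)]))
for n,z in [('white_bottle_mid',.05),('spice_jar_mid',.052),('carton_mid',.022),('spoon_mid',0)]:
    for c in ('top','side'):
        r=robot.pinpoint(n,c)
        if r: print(n,c,at_z(c,r[0]['uv'],z).round(3))
print(robot.observe()['clock'],robot.observe()['tcp_pos'])
```

```text
white_bottle_mid top [ 0.401 -0.396  0.05 ]
white_bottle_mid side [0.586 0.17  0.05 ]
spice_jar_mid top [ 0.466 -0.216  0.052]
spice_jar_mid side [ 0.474 -0.208  0.052]
carton_mid top [ 0.635 -0.044  0.022]
carton_mid side [ 0.633 -0.037  0.022]
spoon_mid top [ 0.409 -0.405  0.   ]
spoon_mid side [ 0.402 -0.412 -0.   ]
14.1 [0.54006238 0.07690753 0.20740556]
```

View pics/end.png

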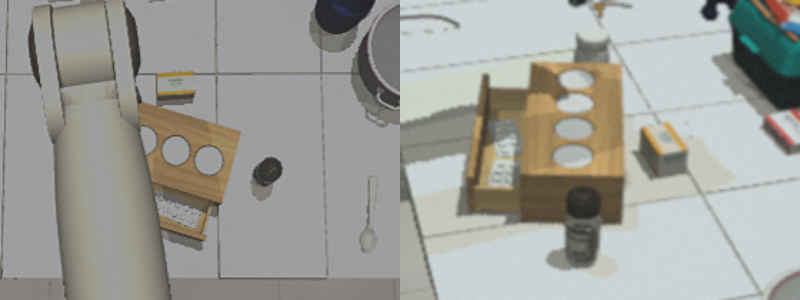

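The drawer is out, the discs look level and the bystanders are in place. I'll measure the opening once before handing in.

Run:
```python
from h import *
f=robot.grab_frame('top'); cv2.imwrite('pics/top2.png',cv2.resize(f[260:330,320:400,::-1],None,fx=8,fy=8,interpolation=2))
c=np.array([.514,-.012]);t=np.radians(-16.46);ax=np.array([np.cos(t),np.sin(t)]);ay=np.array([-ax[1],ax[0]])
m=robot.camera_model('top');K=np.array([[m['fx'],0,m['cx']],[0,m['fy'],m['cy']],[0,0,1.]]);T=np.array(m['camera_from_world'])
for d in (.05,.06,.07):
    w=np.r_[c-ax*(.065+d)-ay*.134,.083]; p=T[:3,:3]@w+T[:3,3]; p*=[1,-1,-1]
    q=cv2.projectPoints(p[None],np.zeros(3),np.zeros(3),K,np.array([m['k1'],0,0,0.]))[0][0,0]
    print(d,((q-[320,260])*8).round())
```

```text
0.05 [391. 352.]
0.06 [382. 383.]
0.07 [374. 413.]
```

View pics/top2.png

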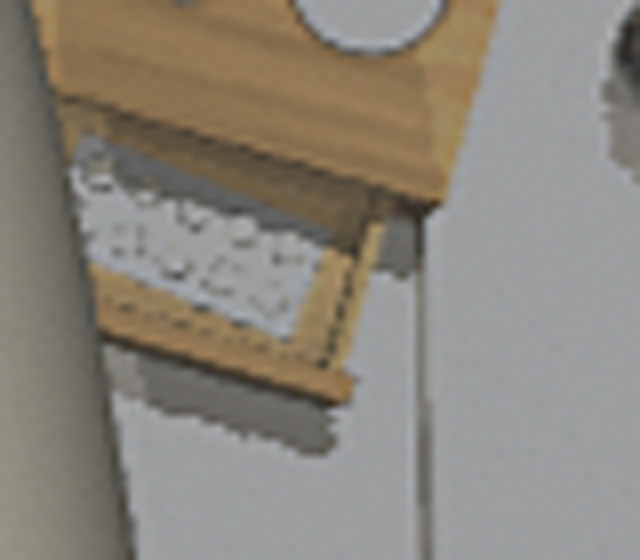

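The drawer's front corner is at about (350,400) in the crop. Extending its front edge to the box end lands on the 70 mm prediction, so the drawer is fully out.

```bash
python3 -c "
from station import robot
print(robot.close_job())"
```

```text
the job is handed in; nothing more can be done
None
```

The catch was well_1: pressing it opened the drawer to about 70 mm by the camera. The hand is clear above the box, and the bottle, jar, carton and spoon show no real shift (the glasses were not checked); the job is handed in, but no verdict came back.

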